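Set the dowel stop and load the V-blocks

ROBOT

A 7-joint arm with a two-finger parallel gripper is mounted at the origin on a cart in front of the work surface, level with it; the furniture and walls round the work are solid. World frame = base frame: x ahead of the robot, y to its left, z up, the work surface at z = 0. Lengths are in m, angles in rad, forces in N, time in s.
With the tool pointing down it reaches from about 0.425 to 0.825 m from the base axis. Payload 3.6 kg.
Tool frame: the origin (TCP) lies where the fingers leave the gripper's body, on its centre line; the fingertips stand 73 mm ahead of it and the grasp point (between the pads) lies 54 mm ahead of it; z points along the fingers, y is the line along which they close (so a half turn about z gives the same grasp; the last joint's range is limited). The gripper opens to 85 mm and grips with 20 to 120 N. Pads are 22 mm wide; open, the fingers measure 114 mm over their backs; the gripper's body (76 mm by 85 mm) begins 54 mm behind the grasp point. The pads swing forward as they close: fully open they stand 13 mm farther back than shut.
Start: joints at [-1.359, 0.615, -0.013, 1.423, 0.008, 1.103, -0.04], TCP at [0.154, 0.632, 0.304] pointing down, gripper open.
Joint ranges: [-3.12, 3.12], [-0.3, 2.06], [-1.34, 1.32], [0.26, 2.42], [-1.36, 4.5], [0.01, 1.98], [-2.84, 2.84]. Speed limits (rad/s): [2.79, 2.79, 3.14, 3.14, 3.14, 3.14, 3.14].

INTERFACE

Orientations are given as a unit quaternion [x, y, z, w].
In Python, from station import arm, snapshot, camera_info, ticket gives the robot as it stands. Calls block until the motion is done:
- arm.movep(position, orientation): joint-space move of the TCP to a pose.
- arm.line_to(position, velocity=0.15, ori=None): straight line of the TCP; ori=None keeps the orientation; velocity is the mean speed in m/s.
- arm.move_j(angles): joint-space move.
- arm.move_gripper(opening, effort=None): opening from 0.0 (shut) to 1.0 (fully open); effort is the grip in N (None keeps the last); returns when the fingers have stopped.
- arm.pause(seconds).
- arm.ik(position, orientation): joint angles nearest the present ones, or None.
- snapshot(name): name is "side" or "top" or "wrist"; returns the picture (420x560x3 uint8, blue, green, red); there is no depth.
- camera_info(name): a dict with "fx", "fy", "cx", "cy" (pixels), "R" (3x3) and "t" (3): a world point X has camera coordinates R X + t; the wrist camera has in their place "T_tool_cam" (4x4, takes a point from camera to tool coordinates, whose origin is the TCP and whose axes are the flange's). Camera axes: x right, y down, z forward; pixel columns grow to the right and rows downward; lengths in m; the calibration is good to about 2 mm. A picture is of the moment at which its call begins: read the wrist's pose just before it. camera_info takes no time and is no camera call.
A pose or a line that the arm cannot do raises arm.MotionError and nothing moves.
- ticket.finish_job(): hands the job in; it is judged then, once.
Readings, each from a call of its own:
- arm.read_time(): time.
- arm.read_joint_positions(): joint angles.
- arm.read_dq(): joint speeds.
- arm.read_effort(): joint torques, N m.
- arm.read_tool_pos(): TCP position.
- arm.read_eef_rot(): TCP orientation.
- arm.read_ft_force(): force on the tool from outside, world axes, zero at the start.
- arm.read_wrist_torque(): the same for the moment, N m.
- arm.read_opening(): opening from 0.0 (shut) to 1.0 (fully open).
- arm.read_finger_force(): force on a finger pad.
Only numpy, scipy, OpenCV 4.12 (cv2) and the standard library are available. Lean on these libraries where they do the work, as an engineer would, in place of code of your own. Each camera call takes 0.05 s, during which the arm holds its last target. There are 200 camera calls.

TASK

Change the stop jig over to the next dowel: lift the old thick dowel out of the V-blocks and lay it in the shallow tray, then turn the stop dial until its pointer stands at the rider clipped to the scale and let go. Then lower the longer, thinner dowel into both V-blocks and slide it up until its end rests against the round stop, leaving the dial set. Set the dowels down rather than dropping them, and leave the offcuts, glue bottle and tape measure where they are.

Things in the scene. Friction and masses are not known exactly. Their poses are not given: they have to be found in the camera images.
- jig: Fixed stop jig: dark steel base plate 100 x 250 x 10 mm carrying two V-blocks and a dial. Origin under the plate's centre; its y runs along the dowel line from the V-blocks to the dial, z up. The dial's upright axis is at x 0, y +65 mm, in a 120 mm round scale disc (top at z 11.5 mm, graduations every 10 degrees).
- v_middle (a point): Middle of the 75 mm free gap between the two 90-degree V-blocks, on their apex line (along the jig's y; jig x 0, y -58, z 33 mm). Each block is 25 mm along y, 48 mm wide (feet 68), 48 mm high, centred 50 mm either side of this point. A seated 15 mm dowel has its axis at z 43.6, the 19 mm dowel at z 46.4 mm.
- dial (a joint): Dial angle (rad), grows clockwise from above, -0.1 to 3.7, stays where left (friction 0.15 N m); starts 0.6 to 3 rad anticlockwise of the rider. It carries a brass pointer, above it a steel stop disc (56 mm across, 6 mm off the axis, z 32 to 58 mm) and on top a black bar grip 44 mm long, 14 mm wide, z 61 to 95 mm, long side in line with the pointer.
- dial_grip (a point): On the dial's axis in the bar grip, 80 mm above the worktop: where to grip it
- pointer_tip (a point): Tip of the dial's brass pointer, 46 mm from the dial axis, 14.5 mm above the worktop; turns with the dial
- stop_centre (a point): Centre of the round stop disc (radius 28 mm) at the height of a seated 15 mm dowel; turns with the dial. Turning the dial moves the disc's edge towards or away from the V-blocks; a dowel rests against it when its end face meets that edge.
- mark (a point): Where the pointer tip must stand: just in front of the nose of the rider, a fixed dark steel clip with a small brass thumbscrew on the rim of the scale; 46 mm from the dial axis
- tray: Fixed shallow plywood tray, 250 (its x) x 120 (its y) x 24 mm high, walls 6 mm; origin under its centre, floor about 6 mm above the worktop
- dowel_thick_mid (a point): Middle of the axis of the old dowel: loose beech rod, 19 mm diameter, 160 mm long; it starts lying in the V-blocks
- dowel_thick_end_a (a point): Centre of one end face of the thick dowel
- dowel_thick_end_b (a point): Centre of its other end face
- dowel_thick: The thick dowel; origin on its surface, halfway along, 9.5 mm off its axis; its y runs along the rod
- dowel_long_mid (a point): Middle of the axis of the next dowel: loose beech rod, 15 mm diameter, 190 mm long; it starts lying on the worktop between two wood offcuts, with 38 mm or more free from its axis to each
- dowel_long_end_a (a point): Centre of one end face of the long dowel
- dowel_long_end_b (a point): Centre of its other end face (either end may go to the stop)
- dowel_long: The long dowel; origin on its surface, halfway along, 7.5 mm off its axis; its y runs along the rod
- offcut_big: Wood offcut 50 x 75 x 25 mm beside the long dowel, origin under its centre; leave alone
- offcut_small: Wood offcut 32 x 80 x 18 mm on the long dowel's other side, origin under its centre; leave alone
- glue_bottle: White glue bottle 66 mm across, 186 mm tall, behind the jig, origin under its centre; leave alone
- tape_measure: Tape measure 38 x 78 x 70 mm high, behind the jig, origin under its centre; leave alone

How it is judged:
By the outcome, as a careful person would: the job done as asked, in the order asked, and still so for the second after the job is handed in, with the robot touching nothing.
It also fails if it takes over 72 s, if anything falls off the work surface, if the arm or the gripper's body presses on something with over 40 N, if the wrist force passes 120 N, or if a joint passes its speed limit or range.

## Working session

There is one attempt and no reset: what is moved stays moved. The work goes in short steps, each a Python script; the robot and the scene stay as the last script left them, time stands still between calls to the robot, and variables do not carry over. Pictures are saved under pics/ and viewed, at most 13 in all, crops included, and the job is handed in when it is done.

```bash
ls; mkdir -p pics; python3 - <<'E'
from station import arm, snapshot, camera_info
import cv2,numpy as np
for n in("side","top"):
    cv2.imwrite(f"pics/{n}0.png",snapshot(n)); c=camera_info(n)
    print(n,c["fx"],c["cx"],c["cy"],np.round(-np.array(c["R"]).T@c["t"],3),np.round(c["R"],3).tolist())
print(camera_info("wrist"),arm.read_eef_rot(),arm.read_tool_pos(),arm.read_time())
E
```

```text
pics
side 496.82394698278296 287.1990546841924 209.36886342962907 [0.468 1.09  0.791] [[-0.995, -0.095, -0.011], [-0.043, 0.548, -0.836], [0.085, -0.831, -0.549]]
top 488.1912925301416 278.17709849224076 204.4031145692435 [0.334 0.013 1.531] [[0.024, -1.0, -0.008], [-0.989, -0.023, -0.144], [0.144, 0.012, -0.99]]
{'fx': 378.55562719393345, 'fy': 378.55562719393345, 'cx': 279.4112327482097, 'cy': 215.62442546359478, 'T_tool_cam': array([[ 1.78163803e-05, -9.48509809e-01, -3.16747758e-01,
         8.20097421e-02],
       [ 9.99999972e-01,  9.10472786e-05, -2.16395713e-04,
        -3.26168033e-05],
       [ 2.34092478e-04, -3.16747745e-01,  9.48509784e-01,
        -6.95969384e-02],
       [ 0.00000000e+00,  0.00000000e+00,  0.00000000e+00,
         1.00000000e+00]])} [ 1.19073546e-01  9.92884738e-01 -1.17167697e-03 -1.21424857e-04] [0.15359224 0.63104999 0.30283288] 0.1
```

View pics/top0.png

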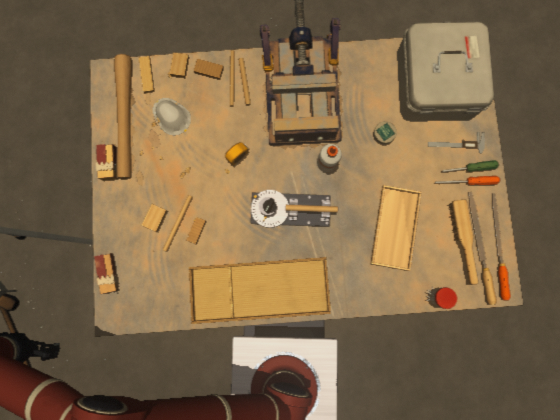

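View pics/side0.png

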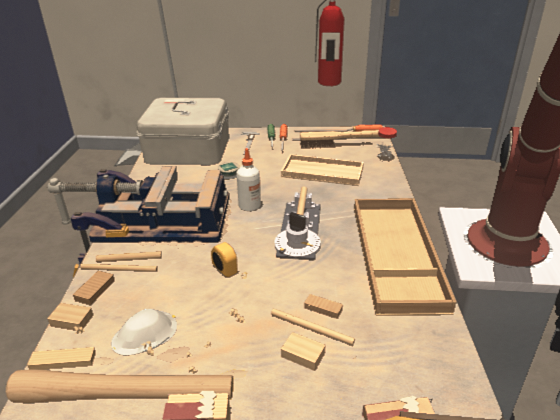

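The top view shows:
- the jig at about (290,209), with the dial at (269,208)
- the thick dowel from (288,209) to (337,209)
- the tray at (396,228)
- the long dowel from (167,248) to (191,197), with the offcuts at (154,217) and (197,231)

The side view agrees. Next I'll get rough positions and move in for wrist views.

```bash
cat > h.py <<'E'
from station import arm, snapshot, camera_info, ticket
import cv2, numpy as np
from scipy.spatial.transform import Rotation as Ro
def ray(n,uv,T=None):
    c=camera_info(n); uv=np.atleast_2d(np.asarray(uv,float))
    d=np.c_[(uv[:,0]-c["cx"])/c["fx"],(uv[:,1]-c["cy"])/c["fy"],np.ones(len(uv))]
    if n=="wrist":
        M=T@c["T_tool_cam"]; return M[:3,3],d@M[:3,:3].T
    R=np.array(c["R"]); return -R.T@c["t"],d@R
def plane(n,uv,z,T=None):
    o,d=ray(n,uv,T); return o+d*((z-o[2])/d[:,2])[:,None]
def project(n,X,T=None):
    c=camera_info(n); X=np.atleast_2d(X)
    if n=="wrist":
        M=np.linalg.inv(T@c["T_tool_cam"]); P=X@M[:3,:3].T+M[:3,3]
    else: P=X@np.array(c["R"]).T+c["t"]
    return np.c_[c["fx"]*P[:,0]/P[:,2]+c["cx"],c["fy"]*P[:,1]/P[:,2]+c["cy"]]
def tool():
    T=np.eye(4); T[:3,3]=arm.read_tool_pos(); T[:3,:3]=Ro.from_quat(arm.read_eef_rot()).as_matrix(); return T
def down(yaw):
    """tool down; tool y (closing line) at world yaw angle +-90: tool x points along yaw"""
    c,s=np.cos(yaw),np.sin(yaw)
    return Ro.from_matrix(np.array([[c,s,0],[s,-c,0],[0,0,-1.]])).as_quat()
def shot(name):
    T=tool(); im=snapshot("wrist"); cv2.imwrite(f"pics/{name}.png",im); np.save(f"pics/{name}.npy",T); return im,T
E
python3 - <<'E'
from h import *
f=lambda u,z:print(u,np.round(plane("top",u,z)[0],3))
f((269,208),.0115);f((313,209),.046);f((337,209),.046);f((288,209),.046);f((396,228),.012);f((179,222),.0075);f((167,248),.0075);f((191,197),.0075);f((330,155),.1)
q=arm.read_joint_positions();print(q, Ro.from_quat(arm.read_eef_rot()).as_matrix().round(2).tolist())
# reachability of view poses
for p in ((0.60,.02,.34),(0.60,-.12,.34),(0.5,.3,.34),(0.5,-.33,.34)):
    for y in (0,np.pi,np.pi/2,-np.pi/2):
        s=arm.ik(p,down(y)); print(p,round(y,2),None if s is None else np.round(s,2))
E
```

```text
(269, 208) [0.543 0.059 0.012]
(313, 209) [ 0.538 -0.077  0.046]
(337, 209) [ 0.539 -0.15   0.046]
(288, 209) [ 0.536 -0.     0.046]
(396, 228) [ 0.489 -0.338  0.012]
(179, 222) [0.492 0.341 0.008]
(167, 248) [0.41  0.374 0.008]
(191, 197) [0.573 0.307 0.008]
(330, 155) [ 0.695 -0.122  0.1  ]
[-1.35852898  0.61583822 -0.01261636  1.42477096  0.00810871  1.10338969
 -0.04041582] [[-0.97, 0.24, -0.0], [0.24, 0.97, -0.0], [-0.0, -0.0, -1.0]]
(0.6, 0.02, 0.34) 0 [-0.54  0.61  0.82  1.54 -0.47  1.2  -1.21]
(0.6, 0.02, 0.34) 3.14 [-0.19  0.51  0.2   1.53 -0.11  1.12  1.6 ]
(0.6, 0.02, 0.34) 1.57 [-0.37  0.54  0.49  1.53 -0.27  1.14  0.18]
(0.6, 0.02, 0.34) -1.57 [ 0.53  0.74 -1.15  1.5   0.68  1.34  2.47]
(0.6, -0.12, 0.34) 0 [-0.38  0.71  1.03  1.51 -0.62  1.28 -0.85]
(0.6, -0.12, 0.34) 3.14 [-0.05  0.54  0.35  1.5  -0.19  1.14  1.91]
(0.6, -0.12, 0.34) 1.57 [-0.23  0.6   0.68  1.5  -0.39  1.18  0.51]
(0.6, -0.12, 0.34) -1.57 [-0.42  0.75  1.13  1.51 -0.69  1.33 -2.36]
(0.5, 0.3, 0.34) 0 [-1.04  0.57  0.77  1.59 -0.42  1.16 -1.74]
(0.5, 0.3, 0.34) 3.14 [-0.57  0.48 -0.01  1.57  0.    1.09  0.99]
(0.5, 0.3, 0.34) 1.57 [-0.81  0.5   0.38  1.58 -0.2   1.1  -0.39]
(0.5, 0.3, 0.34) -1.57 [-0.31  0.51 -0.43  1.56  0.23  1.12  2.35]
(0.5, -0.33, 0.34) 0 [-0.05  0.73  1.13  1.55 -0.68  1.3  -0.4 ]
(0.5, -0.33, 0.34) 3.14 [ 0.06  0.62  0.85  1.54 -0.48  1.2   2.57]
(0.5, -0.33, 0.34) 1.57 [-0.07  0.76  1.2   1.55 -0.72  1.34  1.21]
(0.5, -0.33, 0.34) -1.57 [-0.05  0.73  1.13  1.55 -0.68  1.3  -1.97]
```

```bash
python3 - <<'E'
from h import *
for n,p in (("wl",(0.46,.34,.30)),("wj",(0.49,-.01,.30)),("wt",(0.45,-.33,.30))):
    arm.movep(p,down(np.pi)); shot(n)
print(arm.read_time(),arm.read_joint_positions())
a=[cv2.imread(f"pics/{n}.png") for n in("wl","wj","wt")]
cv2.imwrite("pics/wlt.png",np.vstack([a[0][60:360],a[2][60:360]]))
E
```

```text
4.3583 [ 0.53764588  0.47499917  0.07826809  1.70329148 -0.04551105  0.96538919
  2.20816341]
```

View pics/wj.png

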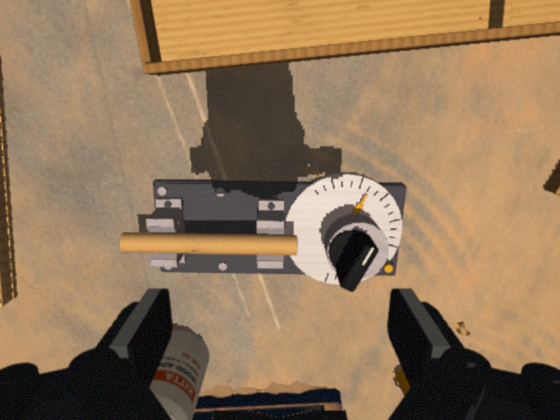

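View pics/wlt.png

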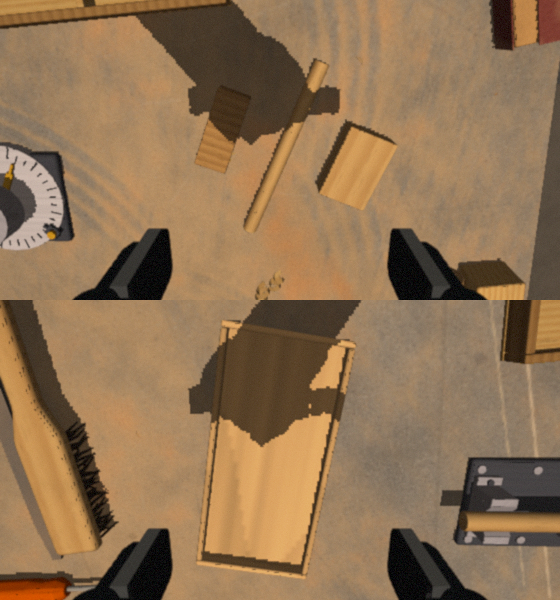

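The jig view shows the thick dowel from (121,242) to (297,245), the pointer tip near (362,200), and the brass rider screw at (389,268). In the second picture the upper half is `wl` and the lower half is `wt`, each offset by 60 rows. It shows the long dowel from (320,62) to (250,230), and the tray corners at (225,322), (354,345), (306,577) and (198,563). I'll zoom in on the dial.

```bash
python3 - <<'E'
from h import *
a=cv2.imread("pics/wj.png")[165:300,275:415]; b=cv2.imread("pics/wl.png")[190:320,0:80]
a=cv2.resize(a,None,fx=4,fy=4,interpolation=cv2.INTER_CUBIC); b=cv2.resize(b,None,fx=3,fy=3,interpolation=cv2.INTER_CUBIC)
c=np.zeros((560,800,3),np.uint8); c[:540,:560]=a; c[:390,560:800]=b
cv2.imwrite("pics/dial.png",c)
E
```

```text
(no output)
```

View pics/dial.png

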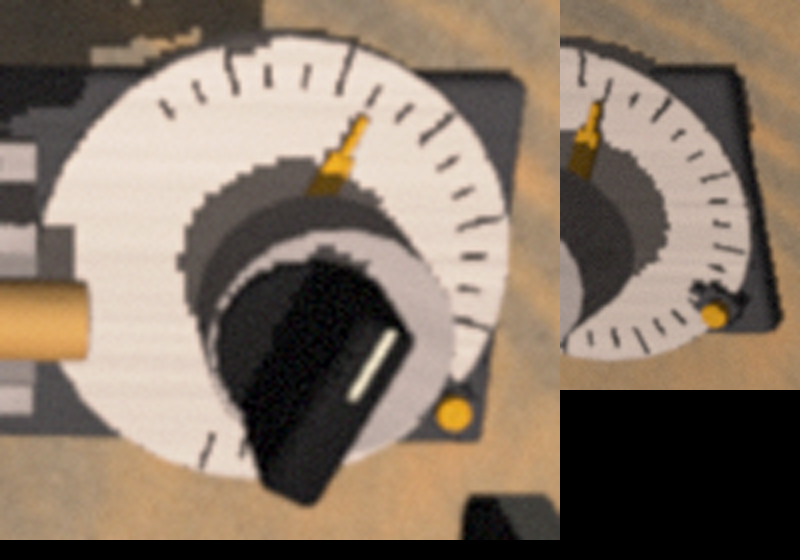

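```bash
python3 - <<'E'
from h import *
J=cv2.imread("pics/wj.png");L=cv2.imread("pics/wl.png");W=cv2.imread("pics/wt.png")
hs=lambda i:cv2.cvtColor(i,cv2.COLOR_BGR2HSV)
print("thick col 210",hs(J)[228:262:2,210].tolist()); print("col 135",hs(J)[228:262:2,135].tolist()); print("row 244",hs(J)[244,112:130:2].tolist(),hs(J)[244,286:306:2].tolist())
print("long row 240",hs(L)[240,262:292:2].tolist()); print("row150",hs(L)[150,290:325:2].tolist())
print("tray",hs(W)[200+60,195:225:2].tolist())
E
```

```text
thick col 210 [[160, 28, 27], [130, 24, 32], [23, 25, 41], [13, 133, 88], [17, 141, 137], [16, 147, 170], [16, 143, 196], [17, 142, 213], [17, 139, 225], [17, 142, 223], [17, 146, 222], [17, 150, 214], [16, 154, 191], [13, 93, 118], [170, 19, 80], [5, 18, 84], [10, 18, 86]]
col 135 [[16, 77, 156], [15, 76, 154], [16, 99, 111], [16, 140, 115], [16, 146, 157], [16, 140, 189], [16, 144, 207], [16, 143, 221], [17, 142, 225], [17, 146, 225], [16, 142, 222], [16, 150, 204], [15, 121, 167], [16, 71, 166], [15, 74, 163], [15, 75, 169], [15, 77, 162]]
row 244 [[16, 74, 162], [15, 78, 161], [15, 75, 167], [15, 79, 162], [16, 140, 223], [17, 142, 227], [17, 144, 225], [17, 141, 226], [17, 144, 225]] [[17, 147, 220], [17, 144, 219], [16, 143, 220], [16, 141, 220], [16, 145, 222], [16, 128, 208], [10, 37, 221], [12, 33, 229], [13, 34, 227], [13, 33, 227]]
long row 240 [[17, 150, 78], [15, 155, 122], [16, 149, 164], [16, 149, 192], [17, 143, 201], [16, 146, 212], [17, 146, 198], [16, 147, 170], [16, 132, 149], [16, 119, 178], [15, 129, 180], [15, 130, 182], [15, 126, 184], [14, 127, 189], [15, 123, 182]]
row150 [[15, 107, 79], [16, 103, 74], [13, 109, 77], [14, 106, 72], [19, 127, 76], [15, 114, 74], [17, 152, 67], [15, 159, 74], [16, 157, 78], [18, 143, 82], [16, 140, 126], [16, 147, 200], [17, 147, 198], [15, 148, 131], [17, 140, 73], [17, 120, 70], [15, 109, 75], [15, 111, 76]]
tray [[17, 108, 175], [16, 104, 165], [15, 104, 171], [15, 107, 162], [16, 137, 171], [16, 141, 196], [16, 147, 123], [16, 145, 109], [16, 140, 209], [15, 140, 210], [16, 140, 211], [16, 139, 211], [16, 140, 213], [16, 142, 210], [16, 139, 207]]
```

```bash
cat > m.py <<'E'
from h import *
def load(n): return cv2.imread(f"pics/{n}.png"),np.load(f"pics/{n}.npy")
def rod(im,seed,thr,z,T,k=3):
    """axis mid, unit direction, length, width of a rod found by saturation, on plane z"""
    s=cv2.GaussianBlur(cv2.cvtColor(im,cv2.COLOR_BGR2HSV),(3,3),0)
    m=((s[...,1]>thr)&(s[...,2]>50)).astype(np.uint8)
    m=cv2.morphologyEx(m,cv2.MORPH_OPEN,np.ones((k,k)))
    _,lab=cv2.connectedComponents(m); c=(lab==lab[seed[1],seed[0]]).astype(np.uint8)
    cn=max(cv2.findContours(c,cv2.RETR_EXTERNAL,cv2.CHAIN_APPROX_NONE)[0],key=len)[:,0]
    P=plane("wrist",cn,z,T)[:,:2]; (cx,cy),(w,h),_=r=cv2.minAreaRect((P*1000).astype(np.float32))
    b=cv2.boxPoints(r)/1000; e=sorted([(np.linalg.norm(b[i]-b[i-1]),i) for i in(1,2)])
    i=e[1][1]; d=(b[i]-b[i-1])/e[1][0]
    return np.array([cx,cy])/1000,d,e[1][0],e[0][0]
def brass(im,box,T):
    x0,y0,x1,y1=box; h=cv2.cvtColor(im,cv2.COLOR_BGR2HSV)[y0:y1,x0:x1]
    m=(h[...,1]>175)&(h[...,2]>60); y,x=np.nonzero(m); return np.c_[x+x0,y+y0].astype(float)
def circ(P):
    A=np.c_[2*P[:,:2],np.ones(len(P))]; s=np.linalg.lstsq(A,(P[:,:2]**2).sum(1),rcond=None)[0]
    return s[:2],np.sqrt(s[2]+s[:2]@s[:2])
E
python3 - <<'E'
from m import *
J,TJ=load("wj");L,TL=load("wl");W,TW=load("wt")
m,d,l,w=rod(J,(210,244),115,.0464,TJ); print("thick",m.round(4),d.round(4),l,w)
m2,d2,l2,w2=rod(L,(270,240),137,.0075,TL); print("long",m2.round(4),d2.round(4),l2,w2)
# scale disc edge
h=cv2.cvtColor(J,cv2.COLOR_BGR2HSV); k=((h[...,1]<60)&(h[...,2]>150)).astype(np.uint8); k[:, :284]=0;k[:,415:]=0;k[:170]=0;k[290:]=0
k=cv2.morphologyEx(k,cv2.MORPH_CLOSE,np.ones((5,5)))
cn=max(cv2.findContours(k,0,cv2.CHAIN_APPROX_NONE)[0],key=len)
P=plane("wrist",cv2.convexHull(cn)[:,0],.0115,TJ); c,r=circ(P)
for _ in range(4):
    e=abs(np.linalg.norm(P[:,:2]-c,axis=1)-r); c,r=circ(P[e<max(.0015,np.median(e))])
print("dial",c.round(4),r)
# along dowel line: jig y dir
dj=d if d[1]>0 else -d
n=np.array([dj[1],-dj[0]]); print("dial off dowel line",(c-m)@n,"along",(c-m)@dj)
bj=brass(J,(380,255,400,280),TJ); bl=brass(L,(40,285,62,303),TL); print(bj.mean(0),len(bj),bl.mean(0),len(bl))
o1,r1=ray("wrist",bj.mean(0),TJ);o2,r2=ray("wrist",bl.mean(0),TL)
s=np.linalg.lstsq(np.c_[r1[0],-r2[0]],o2-o1,rcond=None)[0]; A=o1+s[0]*r1[0];B=o2+s[1]*r2[0];S=(A+B)/2
print("screw",S.round(4),np.linalg.norm(A-B),"radius",np.linalg.norm(S[:2]-c))
for nme,im,bx,T in(("J",J,(340,185,375,220),TJ),("L",L,(0,218,18,255),TL)):
    b=brass(im,bx,T); Q=plane("wrist",b,.0145,T)[:,:2]; rr=np.linalg.norm(Q-c,axis=1); f=Q[rr>.03]; u=(f-c).mean(0)
    print("pointer",nme,len(b),rr.max(),np.degrees(np.arctan2(u[1],u[0])))
u=S[:2]-c; print("rider deg",np.degrees(np.arctan2(u[1],u[0])),"jig y deg",np.degrees(np.arctan2(dj[1],dj[0])))
tc=plane("wrist",[(225,322-240),(354,345-240),(306,577-240),(198,563-240)],.024,TW)[:,:2];print("tray",tc.round(4).tolist(),tc.mean(0),[np.linalg.norm(tc[i]-tc[i-1]).round(3) for i in range(4)])
E
```

```text
thick [ 0.5436 -0.0738] [0.0122 0.9999] 0.16300547 0.02010625
long [0.4916 0.3372] [ 0.9255 -0.3788] 0.19226043 0.03143688
dial [0.5451 0.0564] 0.05949500996769586
dial off dowel line -0.00013057125687077425 along 0.1302798825978028
[387.64285714 267.67857143] 56 [ 51.48148148 294.38888889] 54
screw [0.5816 0.1033 0.0189] 7.439532686589073e-05 radius 0.05937625299195558
pointer J 78 0.04454237917996818 154.4605188572704
pointer L 123 0.04364419351095949 153.99600912327037
rider deg 52.0732531069783 jig y deg 89.30372
tray [[0.3637, -0.3745], [0.3823, -0.2622], [0.6226, -0.2981], [0.6053, -0.4134]] [ 0.49347855 -0.33706271] [np.float64(0.245), np.float64(0.114), np.float64(0.243), np.float64(0.117)]
```

Measurements agree with the given sizes:
- The thick dowel measures 163 × 20 mm.
- The dial axis lies on the dowel line, and the disc radius is 59.5 mm.
- The two rider rays meet within 0.1 mm.
- The tray measures about 245 × 116 mm.

The dial has to turn from 154.2° to 52.1°, which is 1.78 rad. Next is moving the thick dowel to the tray.

```bash
cat > g.py <<'E'
from m import *
R=np.radians
JY=R(89.3); DJ=np.array([np.cos(JY),np.sin(JY)]); C=np.array([.5451,.0564]); VM=C-.123*DJ
def lower(p,z0,z1,ori,thr=2.5,step=.0015):
    """descend from z0 to z1 in small steps, stopping on upward contact force"""
    f0=arm.read_ft_force()[2]; z=z0
    while z>z1:
        z=max(z1,z-step); arm.line_to([*p,z],.03,ori)
        df=arm.read_ft_force()[2]-f0
        if df>thr: break
    print("lowered to",round(z,4),"df",round(df,2)); return z
E
python3 - <<'E'
from g import *
p=(.5436,-.0738); o=down(JY)
arm.move_gripper(.5,30)
arm.movep([*p,.22],o)
arm.line_to([*p,.1124],.15)
arm.move_gripper(0,30); print("open",arm.read_opening()*85,arm.read_finger_force(),arm.read_ft_force())
arm.line_to([*p,.23],.15)
t=(.4935,-.337); o2=down(R(-8.8)); 
print(arm.read_joint_positions(),arm.read_opening()*85)
arm.movep([*t,.16],o2); print(arm.read_joint_positions(),arm.read_time())
im,T=shot("hold")
arm.line_to([*t,.092],.1); f=arm.read_ft_force(); print(f)
lower(t,.092,.0805,o2)
arm.move_gripper(.45); print(arm.read_ft_force())
arm.line_to([*t,.16],.15); shot("placed"); print(arm.read_time())
cv2.imwrite("pics/hp.png",np.hstack([cv2.resize(cv2.imread(f"pics/{n}.png"),(400,300)) for n in("hold","placed")]))
E
```

```text
open 17.317217378720823 30.195249617099762 [-0.61635821  0.29059361  6.38368976]
[-0.20380997  0.58286722  0.46369796  1.82251567 -0.34387424  0.81870834
  0.42012144] 17.551968166696703
[ 0.09684359  0.8504504   0.82007421  1.74716526 -0.77724708  0.90365023
 -0.46111214] 9.625
[ 0.34808577 -0.63993129  0.77885259]
lowered to 0.0815 df 5.47
[-3.16036858e-05  8.17959484e-01 -6.73602667e-01]
13.3167
```

View pics/hp.png

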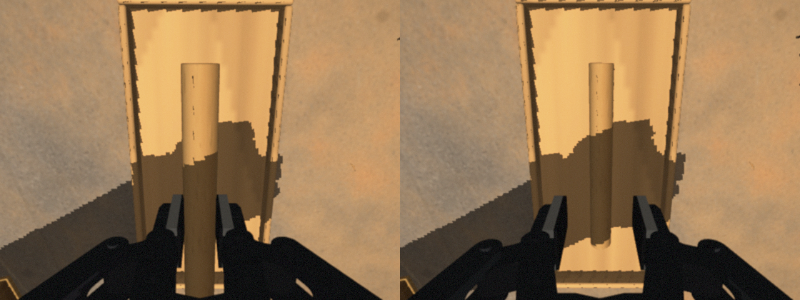

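The left picture shows the dowel held straight, and the right one shows it lying in the tray, clear of the walls. Now the dial.

```bash
python3 - <<'E'
from g import *
arm.line_to([.4935,-.337,.25],.25)
o=down(R(154.2))
arm.movep([*C,.25],o)
arm.line_to([*C,.137],.15); print(arm.read_joint_positions())
arm.move_gripper(0,50); print("open",arm.read_opening()*85,arm.read_ft_force())
q=np.array(arm.read_joint_positions())
q2=np.array(arm.ik([*C,.137],down(R(52.1)))); print(q2-q)
q[6]-=R(102.1); 
for s in (.25,.5,.75,1.): 
    qq=q.copy(); qq[6]+=R(102.1)*(1-s); arm.move_j(qq); print(arm.read_ft_force().round(1),arm.read_wrist_torque().round(2))
x=tool(); print(x[:3,3],np.degrees(np.arctan2(x[1,0],x[0,0])))
arm.move_gripper(.45)
arm.line_to([*C,.22],.2)
arm.movep((0.48,.03,.25),down(np.pi)); shot("d1"); print(arm.read_time())
im=cv2.imread("pics/d1.png"); T=np.load("pics/d1.npy"); u,v=project("wrist",[*C,.03],T)[0].astype(int); print(u,v)
cv2.imwrite("pics/d1c.png",cv2.resize(im[max(0,v-90):v+90,max(0,u-120):u+120],None,fx=3,fy=3,interpolation=cv2.INTER_CUBIC))
E
```

```text
[-0.24383331  0.68507315  0.15767689  1.89158769 -0.18272006  0.57714717
  1.15202823]
open 13.330272074711226 [-0.01780629  0.1684579   5.02864024]
[-0.30438916  0.09414896  0.50505048  0.01061197 -0.53645287  0.13760745
 -1.27132982]
[0.1 0.5 0.5] [-0.02  0.05 -0.11]
[ 1.3  0.4 -0.4] [ 0.05 -0.12 -0.12]
[ 1.8  1.2 -0. ] [ 0.07 -0.19 -0.13]
[ 2.9  1.2 -0.9] [ 0.12 -0.31 -0.14]
[0.54618539 0.05666493 0.13818132] 52.28999082390825
21.1417
310 272
```

View pics/d1c.png

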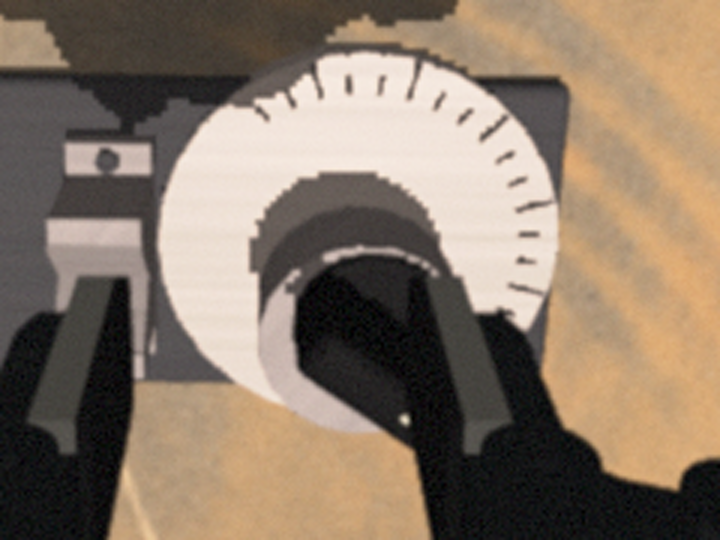

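The fingers hide the pointer tip and the rider in this view, so I'll look from the rider's side.

```bash
python3 - <<'E'
from g import *
arm.movep((0.57,.09,.25),down(R(52))); shot("d2"); print(arm.read_time())
im=cv2.imread("pics/d2.png"); T=np.load("pics/d2.npy"); u,v=project("wrist",[*C,.03],T)[0].astype(int); print(u,v)
y0=max(0,v-110);x0=max(0,u-130);print(x0,y0)
cv2.imwrite("pics/d2c.png",cv2.resize(im[y0:v+80,x0:u+130],None,fx=3,fy=3,interpolation=cv2.INTER_CUBIC))
E
```

```text
22.8583
281 245
151 135
```

View pics/d2c.png

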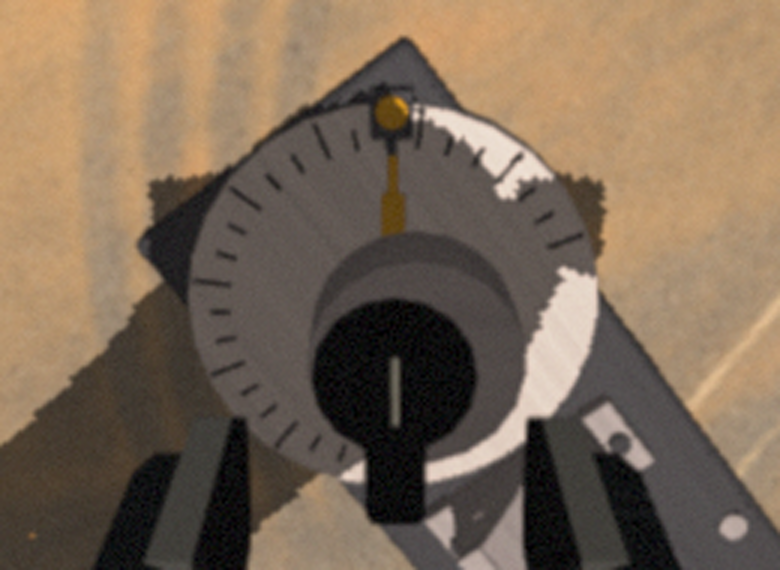

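The pointer tip at (392,155) sits directly in front of the rider nose, below the screw at (391,112), so the dial is set. Next I'll refine the long dowel's position from a closer pose and pick it up.

```bash
python3 - <<'E'
from g import *
im,T=load("d2")
b=brass(im,(270,175,295,218),T); Q=plane("wrist",b,.0145,T)[:,:2]; rr=np.linalg.norm(Q-C,axis=1); u=(Q[rr>.03]-C).mean(0); print("pointer",len(b),rr.max(),np.degrees(np.arctan2(u[1],u[0])))
b=brass(im,(270,160,295,180),T); u=(plane("wrist",b,.0189,T)[:,:2]-C).mean(0); print("rider",len(b),np.linalg.norm(u),np.degrees(np.arctan2(u[1],u[0])))
d=R(-22.3); D=np.array([np.cos(d),np.sin(d)]); p=np.array([.4916,.3372])
arm.move_gripper(.4); arm.movep([*(p-.02*D),.24],down(d)); im,T=shot("l2")
seed=project("wrist",[*(p+.04*D),.0075],T)[0].astype(int); print("seed",seed,cv2.cvtColor(im,cv2.COLOR_BGR2HSV)[seed[1],seed[0]-24:seed[0]+25:3].tolist(),arm.read_time())
for t in(132,137,140):
    try:
        m,dd,l,w=rod(im,seed,t,.0075,T); print(t,m.round(4),np.degrees(np.arctan2(dd[1],dd[0])),l,w)
    except Exception as e: print(e)
print(np.degrees(np.arctan2(*T[[1,0],0])), arm.read_joint_positions())
E
```

```text
pointer 119 0.05596849889283236 51.88970209227196
rider 87 0.05916212446576006 52.121219563489085
seed [278 119] [[15, 124, 193], [15, 132, 182], [17, 150, 165], [17, 147, 200], [16, 143, 221], [17, 144, 218], [16, 144, 197], [16, 154, 142], [14, 137, 175], [14, 135, 200], [14, 142, 203], [14, 140, 204], [14, 141, 205], [15, 144, 203], [14, 137, 201], [14, 136, 200], [14, 135, 197]] 24.4833
132 [0.4873 0.3352] -23.418552 0.19288796 0.041478373
137 [0.4894 0.3384] -21.995937 0.19184071 0.030223714
140 [0.4279 0.362 ] 67.62017 0.5728644 0.38056538
-22.34878422660137 [-0.99641253  0.634153    0.54315998  1.70843715 -0.39717155  0.9105329
 -2.25367831]
```

View pics/l2.png

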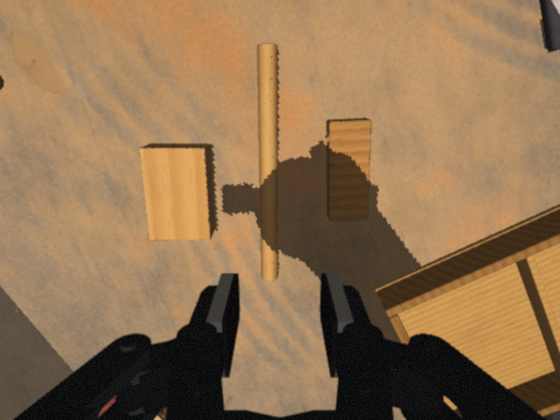

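The long dowel runs from (267,44) to (270,279), with the big offcut left at (180,192) and the small one right at (349,168). Both have room for the part-open fingers.

```bash
python3 - <<'E'
from g import *
im,T=load("l2")
E=plane("wrist",[(267.5,44),(269.8,279)],.0075,T)[:,:2]; m=E.mean(0); v=E[0]-E[1]; d=np.arctan2(v[1],v[0])
print(m.round(4),np.linalg.norm(v),np.degrees(d))
assert np.linalg.norm(m-[.4905,.3375])<.008 and abs(np.linalg.norm(v)-.19)<.006
o=down(d)
arm.move_gripper(.4,40)
arm.line_to([*m,.12],.15,o)
arm.line_to([*m,.0775],.08); f=arm.read_ft_force(); print(f, tool()[:3,3])
arm.move_gripper(0,40); print("open",arm.read_opening()*85,arm.read_ft_force())
arm.line_to([*m,.22],.15); print(arm.read_opening()*85,arm.read_finger_force())
p=VM-.016*DJ; print("place",p,VM)
arm.movep([*p,.22],down(JY)); im,T=shot("h2")
print(arm.read_time(),arm.read_joint_positions(),arm.read_ft_force())
E
```

```text
[0.4922 0.3453] 0.1917962647100959 -22.304619818172434
[-0.0913257 -0.016677  -0.2633912] [0.49232857 0.34513957 0.07727703]
open 12.870411850792474 [ 0.30866825 -0.20990776  1.76551014]
13.042350737938142 39.48782801628113
place [ 0.54340184 -0.08258963] [ 0.54359731 -0.06659082]
29.7667 [ 0.14625284  0.55968334 -0.05597529  1.81757614  0.04212311  0.76568618
  0.05746597] [ 0.31216296  0.29104746 -0.9937464 ]
```

View pics/h2.png

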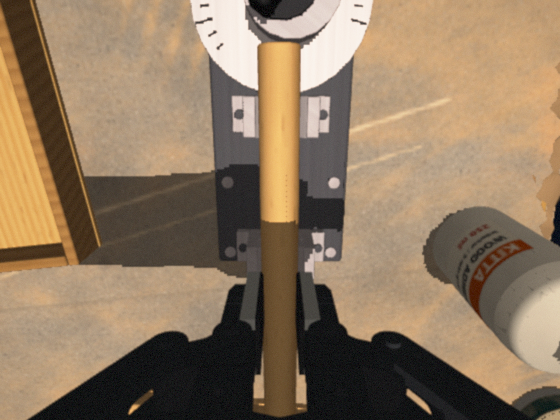

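The dowel is held straight at (279,43)–(279,400), in line with the V-blocks. Now I'll lower it and slide it to the stop.

```bash
python3 - <<'E'
from g import *
im,T=load("h2"); e=plane("wrist",[(279,44)],.22-.0697+.005,T)[0]; print("end along from TCP",(e[:2]-T[:2,3])@DJ,"lateral",(e[:2]-T[:2,3])@[DJ[1],-DJ[0]])
o=down(JY); p=VM-.016*DJ
arm.line_to([*p,.122],.12,o)
z=lower(p,.122,.1115,o,thr=2.5,step=.0008)
print(tool()[:3,3],arm.read_ft_force(),arm.read_time())
f0=arm.read_ft_force()@[*DJ,0]; log=[]
for i in range(40):
    s=-.016+.001*(i+1); arm.line_to([*(VM+s*DJ),z],.02,o)
    f=arm.read_ft_force()@[*DJ,0]-f0; log.append(round(float(f),1))
    if i>5 and f<min(log[2:5])-2.5: break
    if arm.read_time()>50: break
print(s,log,tool()[:3,3],arm.read_ft_force(),arm.read_time())
E
```

```text
end along from TCP 0.09544538473123895 lateral -0.0008242483074166862
lowered to 0.1132 df 5.75
[ 0.54398492 -0.08256096  0.11408629] [0.01977433 0.44861642 4.82211051] 33.4833
0.002999999999999999 [-1.5, -3.5, -4.1, -4.1, -5.2, -4.9, -5.3, -5.3, -5.0, -5.1, -4.9, -5.0, -5.4, -4.4, -4.9, -5.3, -5.5, -6.8, -8.4] [ 0.54416038 -0.06889684  0.11413653] [-0.13465316 -7.92438211  5.86834101] 38.2333
```

```bash
python3 - <<'E'
from g import *
o=down(JY); arm.line_to([*(VM+.001*DJ),.1135],.02,o); print(tool()[:3,3],arm.read_ft_force())
arm.move_gripper(.45); print(tool()[:3,3],arm.read_ft_force())
arm.line_to([*(VM+.001*DJ),.20],.15,o)
arm.movep([*(VM+.03*DJ),.20],down(JY)); shot("s1"); print(arm.read_time())
im,T=load("s1"); u,v=project("wrist",[*(C-.03*DJ),.05],T)[0].astype(int); print(u,v)
y0,x0=max(0,v-70),max(0,u-100);print(x0,y0)
cv2.imwrite("pics/s1c.png",cv2.resize(im[y0:v+70,x0:u+100],None,fx=4,fy=4,interpolation=cv2.INTER_CUBIC))
E
```

```text
[ 0.54418484 -0.06909218  0.11414637] [ 0.79604089 -5.64838138  3.31054396]
[ 0.54325356 -0.06448974  0.11314877] [ 0.36832964  0.1553112  -0.2642828 ]
39.875
282 129
182 59
```

View pics/s1c.png

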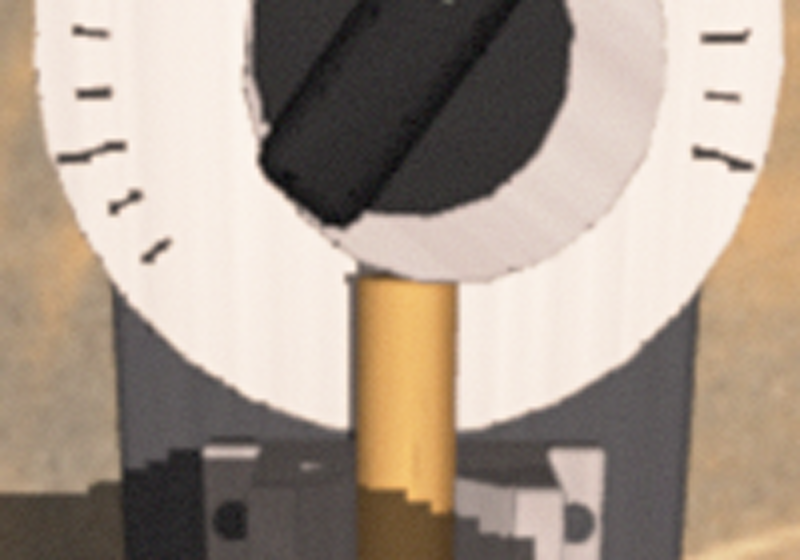

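The crop shows the dowel end at (407,278) meeting the stop disc edge at about (440,281). There is no gap on the contact side, and the push force rose by 3 N as the TCP stopped. One last check of the dial, then I'll hand in.

```bash
python3 - <<'E'
from g import *
arm.movep((0.57,.09,.25),down(R(52))); im,T=shot("d3")
b=brass(im,(270,175,295,218),T); Q=plane("wrist",b,.0145,T)[:,:2]; rr=np.linalg.norm(Q-C,axis=1); u=(Q[rr>.03]-C).mean(0); a=np.degrees(np.arctan2(u[1],u[0])); print("pointer",len(b),rr.max(),a)
print(arm.read_ft_force(),arm.read_time())
if abs(a-52.1)<1.2: print(ticket.finish_job())
E
```

```text
pointer 95 0.045470045279687704 51.43697649591502
[-0.3103561  -0.3021579  -1.22514958] 40.65
the job is handed in; nothing more can be done
None
```

I handed the job in at about 41 s. The old dowel is lying in the tray, the pointer measures within about 1° of the rider, and the long dowel is in both V-blocks with its end against the stop.

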